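Clip a loaded carrier down on the spring lift

TASK

Load the waiting carrier of brass fittings into the lift station: move it along the feed deck onto the sprung platform until it is home against the end stop, then press it down and keep it down until both spring catches have snapped over its edges, and let go so that it stays clipped down. Do not knock over the two loose brass fittings that stand beside the station.

Things in the scene. Friction and masses are not known exactly. Their poses are not given: they have to be found in the camera images.
- station: Fixed aluminium lift station: feed deck, nest, end stop in line. Origin at the bottom of its base (on the bench) under the middle of the nest; x across the slide, y along it towards the end stop, z up. The nest is a pocket from the deck's end (y -57 mm) to the stop's rubber bumpers (y +57 mm; stop plate 86 mm high); in it the sprung platform, level with the deck when raised.
- deck (a point): Middle of the feed deck's top face, 70 mm above the bench. The deck runs 75 mm either way along the station's y and is 123 mm wide between two side guides, whose tops are 80 mm above the bench. Axes as the station's.
- nest (a point): Middle of the nest at the height of the raised platform's top (70 mm above the bench), axes as the station's. On either side stands a grey catch housing (50 mm along y, x 70 to 105 mm, 76 mm high) with its catch's black pull knob outside it, out to x = 126 mm (138 mm while pushed back).
- carrier_pad (a point): Centre of the 32 mm steel disc in the middle of the top face of the carrier to load, the place to press; 78 mm above the bench at the start, on the deck. The carrier is a white plate 120 (x) x 110 (y) x 8 mm, 0.35 to 0.7 kg, with 1.5 mm play to each guide. x across, y towards the end stop. Home: 2 mm past nest in y, touching the stop; from -2 mm on it is clear of the deck. Clipped: 54.5 mm above the bench.
- carrier_bar (a point): Middle of the outer face of the carrier's upright end bar, at the end away from the stop, where it can be pushed: 55 mm from the disc along -y, flush with the plate's end and 10 mm above the plate's top face. Bar 100 mm long (x), 6 mm thick, rising 20 mm above the plate. Six brass fittings fixed in the plate, 18 mm wide, 26 mm above it, stand in rows at x -42 and +42 mm from the disc, y -30, 4 and 38 mm.
- lift (a joint): How far the sprung platform is sunk, m: 0 raised, 0.027 on its bottom stop. The spring pushes up with 9 N at the top, 16 N at the bottom, less the carrier's weight; the catches add up to 10 N while the plate pushes them back. It comes up at once when let go unless both catches hold the carrier; clipped down it stays at about 0.0235.
- catch_far (a joint): Spring catch on the +x side of the nest: a bevelled steel bolt 30 mm wide (y) and 14 mm tall, moving along x, m. 0 = fully out, nose 6 mm over the edge of the carrier; 0.012 = fully pushed back. The sinking plate pushes it back by itself; it springs out over the plate's top face once the platform is sunk about 0.024. Underside of the nose 54.5 mm above the bench.
- catch_near (a joint): The same catch on the -x side of the nest (the robot's side).
- fitting_a_mid (a point): Loose brass fitting standing upright on the bench beside the feed deck, on the -x side: 18 mm wide, 26 mm tall; the point is its centre, half-way up; z along its axis.
- fitting_b_mid (a point): A second such fitting, standing on the +x side of the feed deck.
Mind the look-alikes: they are no part of the job. Leave any brown or pink look-alike of the part that bears carrier_pad alone.

How it is judged:
By the outcome, as a careful person would: the job done as asked, in the order asked, and still so for the second after the job is handed in, with the robot touching nothing.
It also fails if it takes over 45 s, if anything falls off the work surface, if the arm or the gripper's body presses on something with over 40 N, if the wrist force passes 120 N, or if a joint passes its speed limit or range.

ROBOT

A 6-joint arm with a two-finger parallel gripper is mounted at the origin on the work surface. World frame = base frame: x ahead of the robot, y to its left, z up, the work surface at z = 0. Lengths are in m, angles in rad, forces in N, time in s.
With the tool pointing down it reaches from about 0.275 to 0.975 m from the base axis. Payload 8.4 kg.
Tool frame: the origin (TCP) lies at the very end of the fingers, on their centre line; the grasp point (between the pads) lies 19 mm behind it; z points along the fingers, y is the direction in which the jaws open and shut (so a half turn about z gives the same grasp; the last joint's range is limited). The gripper opens to 92 mm and grips with 3 to 60 N. Pads are 20 mm wide; open, the fingers measure 128 mm over their backs; the gripper's body (75 mm by 189 mm) begins 69 mm behind the grasp point.
Start: joints at [1.201, 0.353, 1.633, -0, 1.155, -0.002], TCP at [0.225, 0.583, 0.215] pointing down, gripper open.
Joint ranges: [-2.63, 2.63], [-0.92, 2.1], [0.06, 2.66], [-1.3, 4.44], [0, 2.69], [-3.02, 3.02]. Speed limits (rad/s): [2.22, 2.22, 2.79, 3.14, 3.14, 3.14].

INTERFACE

Orientations are given as a 3x3 rotation matrix whose columns are the frame's x, y, z axes.
In Python, from cell import bot, cams gives the robot as it stands.
- The arm moves only by the tool carry_out, never from a script. Its argument "rows" is a list of rows, each an object of numbers: "x", "y", "z": the shift along the tool's x, y, z in units of 25 mm (1.0 is 25 mm); "wx", "wy", "wz": the turn, a rotation vector about the tool's x, y, z in units of 6 degrees (1.0 is 6 degrees); "fingers": the opening, from 0 (shut) to 1 (fully open). A call has 1 to 8 rows; each row shifts and turns the commanded pose from where the row before left it, along the tool's axes as they then stand; what a row does not reach is not made up. A row lasts 1/12 s, in which the tool goes at most 41.7 mm and 7.16 degrees, less where a joint would pass 70% of its speed; a pose out of reach is approached as far as the arm can. A call is refused whole if a number of a shift passes 1 or a number of a turn 1, either way. A call with a gripper value outside its range is refused whole. The fingers move at their own pace and stop on an object; "newtons" is the grip in N (left out, the last holds). Time passes only in rows, so rows that do not move let the fingers close. It gives the time, the measured TCP pose, the force and the opening at its end, in the units of the state.
- bot.get_state(): the state, without advancing time (a new reading comes with each control period).
- cams.get_image(name): name is "scene" or "top" or "wrist"; returns a dict with "pixels" (420x560x3 uint8, blue, green, red), "K" (3x3 intrinsics, pixels), "camera_from_world" (4x4, takes a point from world to camera coordinates). Camera axes: x right, y down, z forward; pixel columns grow to the right and rows downward; lengths in m; the calibration is good to about 2 mm. The wrist camera is an equidistant fisheye: a pixel r from the principal point sees the ray r / f radians off the axis. A picture is of the moment at which its call begins. There is no depth.
- bot.sign_off(): hands the job in, once; it reports no verdict.
Trained networks look in a picture, given as the dict that the camera call returned (one of the last four; its "shot" number tells which), for a name from the list of things; names that differ only in an ending like _2 or _b are one class to them, and where a whole thing is asked for, a point or a joint stands for the part that bears it (a point fixed in the world has none). Each returns a list of dicts, best first, with "score" (0 to 1); they miss things now and then, are a little off and sometimes report something else, mostly with a low value. They report only what shows in the picture. A call takes as long as a camera call. They do not tell look-alikes from the thing itself.
- cams.search_frame(picture, name): "uv" ([column, row] in pixels, amid what is visible of it).
The state is a dict: "t": time; "joints": joint angles; "dq": joint speeds; "joint_efforts": joint torques, N m; "position": TCP position; "ee_rot": TCP orientation; "ft_force": force on the tool from outside, world axes, zero at the start; "wrist_torque": the same for the moment, N m; "width": finger opening in m.
Only numpy, scipy, OpenCV 4.12 (cv2) and the standard library are available. Lean on these libraries where they do the work, as an engineer would, in place of code of your own. Each camera call takes 0.05 s, during which the arm holds its last target.

## Working session

There is one attempt and no reset: what is moved stays moved. The work goes in short steps, Python scripts to look and compute and a tool call to move; the robot and the scene stay as the last step left them, time stands still between calls to the robot, and variables do not carry over. Pictures are saved under pics/ and viewed, and the job is handed in when it is done.

Besides the shell and the picture viewer there is one more tool, called after "Request:" by a JSON object that holds its "fn" and its "kwargs", one argument or row to a line. carry_out: Moves the arm, as the interface text tells. Its arguments: {"type":"object","properties":{"rows":{"type":"array","items":{"type":"object","properties":{"x":{"type":"number"},"y":{"type":"number"},"z":{"type":"number"},"wx":{"type":"number"},"wy":{"type":"number"},"wz":{"type":"number"},"fingers":{"type":"number"}}}},"newtons":{"type":"number"}},"required":["rows"]}

```bash
ls; mkdir -p pics
python3 - <<'E'
from cell import bot,cams
import cv2
s=bot.get_state(); print(s)
for n in("scene","top"):
    p=cams.get_image(n); cv2.imwrite(f"pics/{n}0.png",p["pixels"]); print(n,p["K"],p["camera_from_world"])
    for k in("station","deck","nest","carrier_pad","carrier_bar","fitting_a_mid","catch_near","catch_far","lift"):
        try: print(k,[( [round(float(v)) for v in d["uv"]],round(d["score"],2)) for d in cams.search_frame(p,k)])
        except Exception as e: print(k,e)
E
```

```text
pics
{'t': 0.0, 'joints': array([ 1.20059873e+00,  3.53640576e-01,  1.63412290e+00,  3.75364657e-05,
        1.15520533e+00, -2.39547833e-03]), 'dq': array([-9.92668150e-04, -9.55546250e-04, -2.64652723e-05,  4.40391604e-04,
        2.95978312e-06, -4.67044517e-04]), 'joint_efforts': array([-1.57937989e-04, -5.93847227e+01, -3.34228277e+01,  6.96488866e-02,
        2.35569041e-02, -1.17826462e-04]), 'position': array([0.22453558, 0.58274505, 0.21387324]), 'ee_rot': array([[-9.33114413e-01,  3.59579215e-01, -5.29904111e-04],
       [ 3.59579604e-01,  9.33113549e-01, -1.27049580e-03],
       [ 3.76168228e-05, -1.37606065e-03, -9.99999053e-01]]), 'ft_force': array([-0.02640295,  0.44472791,  0.66912012]), 'wrist_torque': array([-0.02636739, -0.02162076, -0.0410248 ]), 'width': 0.09205230483226085}
scene [[381.43449141   0.         277.70251691]
 [  0.         381.43449141 213.12617601]
 [  0.           0.           1.        ]] [[ 0.13698988  0.99034831  0.02107125 -0.04704671]
 [ 0.59313453 -0.06497131 -0.80247752 -0.23835094]
 [-0.79336323  0.12242938 -0.59631019  1.19183896]
 [ 0.   
[... 422 characters left out ...]

 [  0.         398.09368151 210.16526976]
 [  0.           0.           1.        ]] [[ 0.00442156 -0.99996738  0.00675861 -0.03883527]
 [-0.99041784 -0.00531206 -0.13800106  0.52722229]
 [ 0.13803246 -0.00608367 -0.99040902  0.81936383]
 [ 0.          0.          0.          1.        ]]
station [([203, 204], 0.75)]
deck [([203, 205], 0.63)]
nest [([211, 204], 0.74), ([263, 172], 0.46)]
carrier_pad [([180, 316], 0.94), ([360, 196], 0.88), ([256, 211], 0.85)]
carrier_bar [([356, 196], 0.94), ([177, 316], 0.74), ([259, 213], 0.69), ([206, 207], 0.69)]
fitting_a_mid [([206, 203], 0.6), ([241, 263], 0.51)]
catch_near [([185, 228], 0.71)]
catch_far [([210, 164], 0.46)]
lift [([198, 193], 0.94)]
```

View pics/scene0.png

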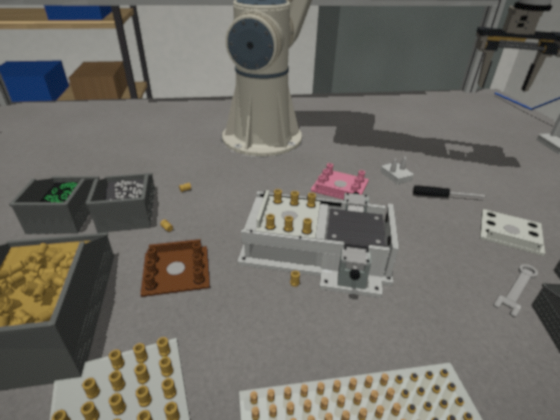

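View pics/top0.png

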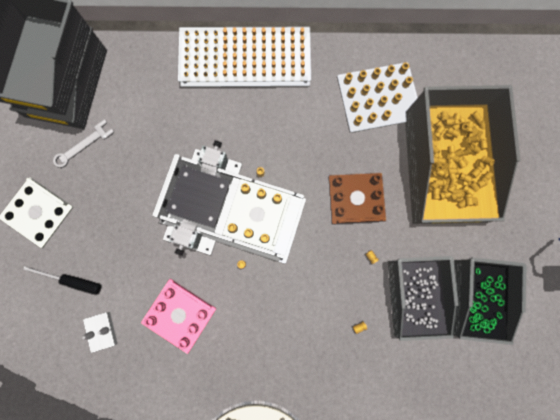

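The white carrier on the deck, at top (257,214) and scene (289,215), is the one to load. The brown one, at (357,198) and (176,268), and the pink one, at (178,316) and (340,184), are look-alikes. The loose fittings are at top (241,264) and (260,172). I'll enlarge the crop to confirm and measure.

```bash
cat > h.py <<'E'
import numpy as np,cv2
from cell import bot,cams
def ray(p,uv):
    K=np.array(p["K"]);T=np.array(p["camera_from_world"]);R=T[:3,:3]
    d=R.T@np.linalg.solve(K,[uv[0],uv[1],1.]);return -R.T@T[:3,3],d
def atz(p,uv,z):
    c,d=ray(p,uv);return c+d*(z-c[2])/d[2]
def proj(p,X):
    T=np.array(p["camera_from_world"]);q=np.array(p["K"])@(T[:3,:3]@X+T[:3,3]);return q[:2]/q[2]
E
python3 - <<'E'
from h import *
p=cams.get_image("top");c=p["pixels"][135:275,140:320];cv2.imwrite("pics/topc.png",cv2.resize(c,None,fx=4.4,fy=4.2857,interpolation=cv2.INTER_CUBIC))
q=cams.get_image("scene");c=q["pixels"][170:310,230:410];cv2.imwrite("pics/scc.png",cv2.resize(c,None,fx=4.4,fy=4.2857,interpolation=cv2.INTER_CUBIC))
print(atz(p,(257,213.5),.078),atz(q,(289,215),.078))
E
```

```text
[ 0.5145871  -0.00181044  0.078     ] [ 0.51315405 -0.00306994  0.078     ]
```

View pics/topc.png

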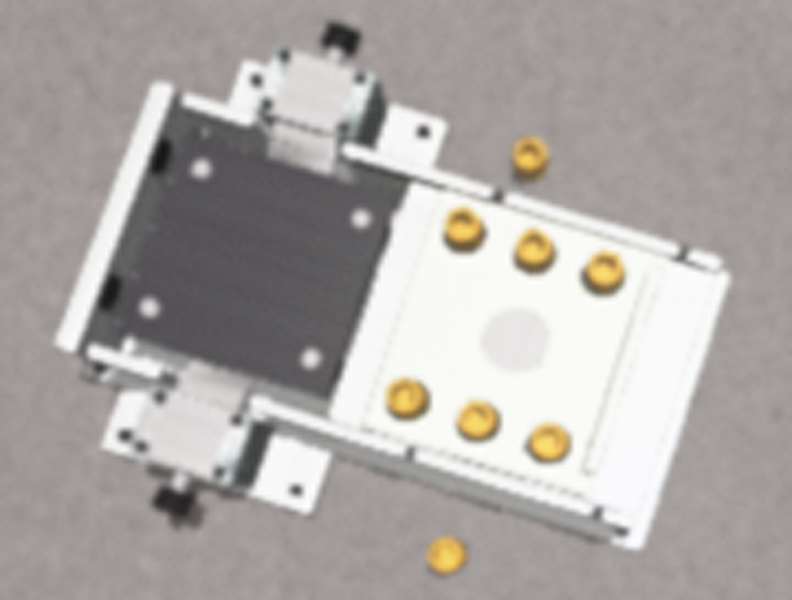

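View pics/scc.png

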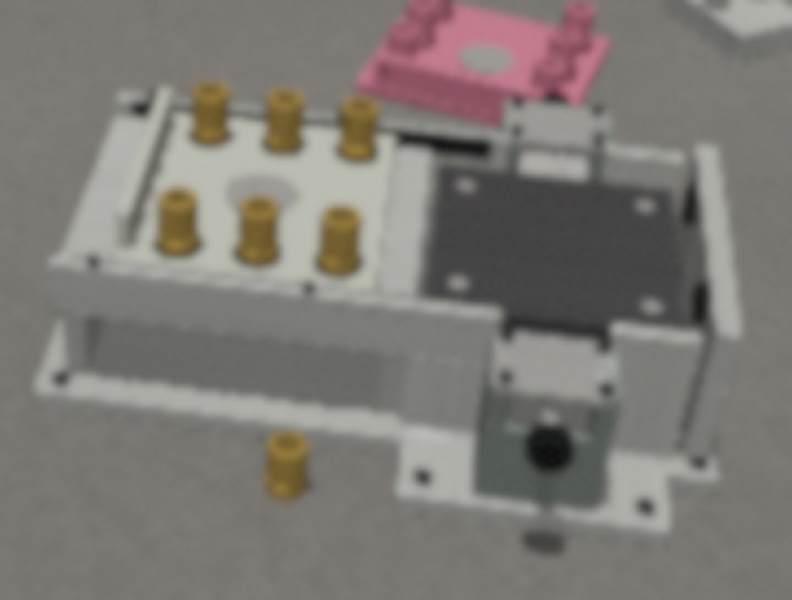

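Run:
```python
from h import *
from scipy.optimize import least_squares
p=cams.get_image("top");q=cams.get_image("scene")
M=[(42,-30,26),(42,4,26),(42,38,26),(-42,-30,26),(-42,4,26),(-42,38,26),(0,0,0)]
A=[(605,271),(535,250),(464,229),(549,442),(479,420),(407,397),(516,340)]
B=[(178,200),(259,207),(341,217),(211,93),(285,99),(359,107),(262,194)]
f=lambda a,ox,oy:np.array([(x+.5)/4.4-.5+ox for x,y in a]),
def cv(a,ox,oy): return np.array([((x+.5)/4.4-.5+ox,(y+.5)/4.2857-.5+oy) for x,y in a])
A=cv(A,140,135);B=cv(B,230,170)
def X(v):
    c,s=np.cos(v[2]),np.sin(v[2])
    return [np.array([v[0]+(c*a-s*b)/1e3,v[1]+(s*a+c*b)/1e3,.078+z/1e3]) for a,b,z in M]
def res(v,w): 
    P=X(v);r=[]
    if w&1:r+=[proj(p,x)-u for x,u in zip(P,A)]
    if w&2:r+=[proj(q,x)-u for x,u in zip(P,B)]
    return np.ravel(r)
for w in(1,2,3):
    r=least_squares(res,[.51,0,0.3],args=(w,));print(w,r.x,np.degrees(r.x[2]),np.sqrt(np.mean(r.fun**2)))
# station yaw + place from stop plate/deck: top crop
for nm,uv,z in(("stopfar",(162,85),.086),("stopnear",(65,347),.086),("guideFarEnd",(722,262),.08),("guide far start",(345,150),.08),("fitA",(446,553),.026),("fitB",(530,155),.026),("bolt-",(311,358),.07),("b",(150,307),.07),("c",(361,218),.07),("d",(201,168),.07)):
    print(nm,atz(p,cv([uv],140,135)[0],z))
print("B scene",atz(q,cv([(288,440)],230,170)[0],.026))
```

```text
1 [ 0.51204983 -0.00205075 -0.30011195] -17.19514835912053 0.35922994473003017
2 [ 0.51488283 -0.00346272 -0.29707928] -17.021388679029968 0.26848126419011664
3 [ 0.51279116 -0.00263772 -0.2989723 ] -17.12985075344821 0.5332613734349755
stopfar [0.63545401 0.16524656 0.086     ]
stopnear [0.50820532 0.20480562 0.086     ]
guideFarEnd [ 0.55156288 -0.09731469  0.08      ]
guide far start [0.60541003 0.07963132 0.08      ]
fitA [0.4131575  0.03318914 0.026     ]
fitB [ 0.61650286 -0.0057235   0.026     ]
bolt- [0.50547166 0.09446688 0.07      ]
b [0.52981793 0.17060516 0.07      ]
c [0.57406467 0.07264075 0.07      ]
d [0.59844708 0.14910479 0.07      ]
B scene [ 0.61590197 -0.00666584  0.026     ]
```

Request:
{"fn": "carry_out", "kwargs": {
  "rows": [
    {"wz":1},
    {"wz":1},
    {"wz":1},
    {"wz":1},
    {"wz":1},
    {"wz":1},
    {"wz":1},
    {"wz":1}
  ]
}}

```text
invalid input at $.rows[0]: expected keys x, y, z, wx, wy, wz, fingers
```

Request:
{"fn": "carry_out", "kwargs": {
  "rows": [
    {"wz":1},
    {"wz":1},
    {"wz":1},
    {"wz":1},
    {"wz":1},
    {"wz":1},
    {"wz":0.35,"fingers":0.5},
    {"fingers":0.5}
  ]
}}

```text
invalid input at $.rows[0]: expected keys x, y, z, wx, wy, wz, fingers
```

Request:
{"fn": "carry_out", "kwargs": {
  "rows": [
    {"x":0,"y":0,"z":0,"wx":0,"wy":0,"wz":1,"fingers":0.5},
    {"x":0,"y":0,"z":0,"wx":0,"wy":0,"wz":1,"fingers":0.5},
    {"x":0,"y":0,"z":0,"wx":0,"wy":0,"wz":1,"fingers":0.5},
    {"x":0,"y":0,"z":0,"wx":0,"wy":0,"wz":1,"fingers":0.5},
    {"x":0,"y":0,"z":0,"wx":0,"wy":0,"wz":1,"fingers":0.5},
    {"x":0,"y":0,"z":0,"wx":0,"wy":0,"wz":1,"fingers":0.5},
    {"x":0,"y":0,"z":0,"wx":0,"wy":0,"wz":1,"fingers":0.5},
    {"x":0,"y":0,"z":0,"wx":0,"wy":0,"wz":1,"fingers":0.5}
  ]
}}

```text
t: 1.87
position: [0.2247, 0.5832, 0.2146]
ee_rot: [[-0.352, 0.936, -0.0], [0.936, 0.352, 0.0], [0.0, 0.0, -1.0]]
ft_force: [0.4, -0.1, -0.7]
width: 0.046
```

Request:
{"fn": "carry_out", "kwargs": {
  "rows": [
    {"x":0,"y":0,"z":0,"wx":0,"wy":0,"wz":1,"fingers":0.5},
    {"x":0,"y":0,"z":0,"wx":0,"wy":0,"wz":1,"fingers":0.5},
    {"x":0,"y":0,"z":0,"wx":0,"wy":0,"wz":1,"fingers":0.5},
    {"x":0,"y":0,"z":0,"wx":0,"wy":0,"wz":1,"fingers":0.5},
    {"x":0,"y":0,"z":0,"wx":0,"wy":0,"wz":1,"fingers":0.5},
    {"x":0,"y":0,"z":0,"wx":0,"wy":0,"wz":1,"fingers":0.5},
    {"x":0,"y":0,"z":0,"wx":0,"wy":0,"wz":0.35,"fingers":0.5},
    {"x":0,"y":0,"z":0,"wx":0,"wy":0,"wz":0,"fingers":0.5}
  ]
}}

```text
t: 2.53
position: [0.2247, 0.5832, 0.2146]
ee_rot: [[0.297, 0.955, -0.0], [0.955, -0.297, -0.0], [-0.0, -0.0, -1.0]]
ft_force: [-1.2, 0.5, -0.7]
width: 0.0458
```

Request:
{"fn": "carry_out", "kwargs": {
  "rows": [
    {"x":-0.94,"y":0.75,"z":0,"wx":0,"wy":0,"wz":0,"fingers":0.5},
    {"x":-0.94,"y":0.75,"z":0,"wx":0,"wy":0,"wz":0,"fingers":0.5},
    {"x":-0.94,"y":0.75,"z":0,"wx":0,"wy":0,"wz":0,"fingers":0.5},
    {"x":-0.94,"y":0.75,"z":0,"wx":0,"wy":0,"wz":0,"fingers":0.5},
    {"x":-0.94,"y":0.75,"z":0,"wx":0,"wy":0,"wz":0,"fingers":0.5},
    {"x":-0.94,"y":0.75,"z":0,"wx":0,"wy":0,"wz":0,"fingers":0.5},
    {"x":-0.94,"y":0.75,"z":0,"wx":0,"wy":0,"wz":0,"fingers":0.5},
    {"x":-0.94,"y":0.75,"z":0,"wx":0,"wy":0,"wz":0,"fingers":0.5}
  ]
}}

```text
t: 3.2
position: [0.3128, 0.358, 0.2147]
ee_rot: [[0.293, 0.956, 0.0], [0.956, -0.293, 0.0], [0.0, 0.0, -1.0]]
ft_force: [0.9, -0.2, -0.3]
width: 0.046
```

Request:
{"fn": "carry_out", "kwargs": {
  "rows": [
    {"x":-0.94,"y":0.75,"z":0,"wx":0,"wy":0,"wz":0,"fingers":0.5},
    {"x":-0.94,"y":0.75,"z":0,"wx":0,"wy":0,"wz":0,"fingers":0.5},
    {"x":-0.94,"y":0.75,"z":0,"wx":0,"wy":0,"wz":0,"fingers":0.5},
    {"x":-0.94,"y":0.75,"z":0,"wx":0,"wy":0,"wz":0,"fingers":0.5},
    {"x":-0.94,"y":0.75,"z":0,"wx":0,"wy":0,"wz":0,"fingers":0.5},
    {"x":-0.94,"y":0.75,"z":0,"wx":0,"wy":0,"wz":0,"fingers":0.5},
    {"x":-0.94,"y":0.75,"z":0,"wx":0,"wy":0,"wz":0,"fingers":0.5},
    {"x":-0.94,"y":0.75,"z":0,"wx":0,"wy":0,"wz":0,"fingers":0.5}
  ]
}}

```text
t: 3.87
position: [0.4007, 0.134, 0.2148]
ee_rot: [[0.293, 0.956, 0.001], [0.956, -0.293, 0.0], [0.0, 0.001, -1.0]]
ft_force: [0.5, -0.5, -0.5]
width: 0.0459
```

Request:
{"fn": "carry_out", "kwargs": {
  "rows": [
    {"x":-0.94,"y":0.75,"z":0,"wx":0,"wy":0,"wz":0,"fingers":0.5},
    {"x":-0.94,"y":0.75,"z":0,"wx":0,"wy":0,"wz":0,"fingers":0.5},
    {"x":-0.94,"y":0.75,"z":0,"wx":0,"wy":0,"wz":0,"fingers":0.5},
    {"x":-0.94,"y":0.75,"z":0,"wx":0,"wy":0,"wz":0,"fingers":0.5},
    {"x":-0.94,"y":0.75,"z":0,"wx":0,"wy":0,"wz":0,"fingers":0.5},
    {"x":-0.94,"y":0.75,"z":0,"wx":0,"wy":0,"wz":0,"fingers":0.5},
    {"x":-0.94,"y":0.75,"z":0,"wx":0,"wy":0,"wz":0,"fingers":0.5},
    {"x":-0.94,"y":0.75,"z":0,"wx":0,"wy":0,"wz":0,"fingers":0.5}
  ]
}}

```text
t: 4.53
position: [0.4885, -0.0901, 0.2148]
ee_rot: [[0.294, 0.956, 0.0], [0.956, -0.294, -0.0], [0.0, 0.0, -1.0]]
ft_force: [0.4, 0.6, 0.0]
width: 0.0458
```

```bash
cat > w.py <<'E'
from h import *
import sys
s=bot.get_state();pad=np.array([.5130,-.0026]);R=s["ee_rot"]
ey=np.array([.2945,.9556]);ex=np.array([.9556,-.2945])
d=s["position"][:2]-pad
print(s["t"],s["position"],"rel pad x %.4f y %.4f"%(d@ex,d@ey),s["ft_force"],"yaw",np.degrees(np.arctan2(R[1,0],R[0,0])),s["joints"])
E
python3 w.py
```

```text
4.5333 [ 0.48851502 -0.0900999   0.21476398] rel pad x 0.0024 y -0.0908 [0.37168219 0.62950335 0.00900484] yaw 72.92914642722796 [-1.85427944e-01  1.52005199e-01  1.90181029e+00  3.38438336e-05
  1.08735907e+00  1.12498948e-01]
```

Request:
{"fn": "carry_out", "kwargs": {
  "rows": [
    {"x":0,"y":-0.09,"z":0.9,"wx":0,"wy":0,"wz":0,"fingers":0.5},
    {"x":0,"y":0,"z":0.9,"wx":0,"wy":0,"wz":0,"fingers":0.5},
    {"x":0,"y":0,"z":0.9,"wx":0,"wy":0,"wz":0,"fingers":0.5},
    {"x":0,"y":0,"z":0.9,"wx":0,"wy":0,"wz":0,"fingers":0.5},
    {"x":0,"y":0,"z":0.9,"wx":0,"wy":0,"wz":0,"fingers":0.5},
    {"x":0,"y":0,"z":0.8,"wx":0,"wy":0,"wz":0,"fingers":0.5},
    {"x":0,"y":0,"z":0.18,"wx":0,"wy":0,"wz":0,"fingers":0.5},
    {"x":0,"y":0,"z":0,"wx":0,"wy":0,"wz":0,"fingers":0.5}
  ]
}}

```text
t: 5.2
position: [0.485, -0.0877, 0.0766]
ee_rot: [[0.294, 0.956, -0.003], [0.956, -0.294, 0.0], [-0.0, -0.003, -1.0]]
ft_force: [0.4, -0.2, 0.0]
width: 0.0462
```

```bash
python3 w.py
python3 - <<'E'
from h import *
q=cams.get_image("scene");c=q["pixels"][150:310,210:410];cv2.imwrite("pics/sc2.png",cv2.resize(c,None,fx=4,fy=3.75,interpolation=cv2.INTER_CUBIC))
E
```

```text
5.2 [ 0.48499507 -0.08768179  0.07655274] rel pad x -0.0017 y -0.0896 [ 0.35025674 -0.1656875   0.00704365] yaw 72.89363317015983 [-1.81890645e-01  3.39690820e-01  2.02564146e+00 -1.93998707e-05
  7.79059084e-01  1.16686074e-01]
```

View pics/sc2.png

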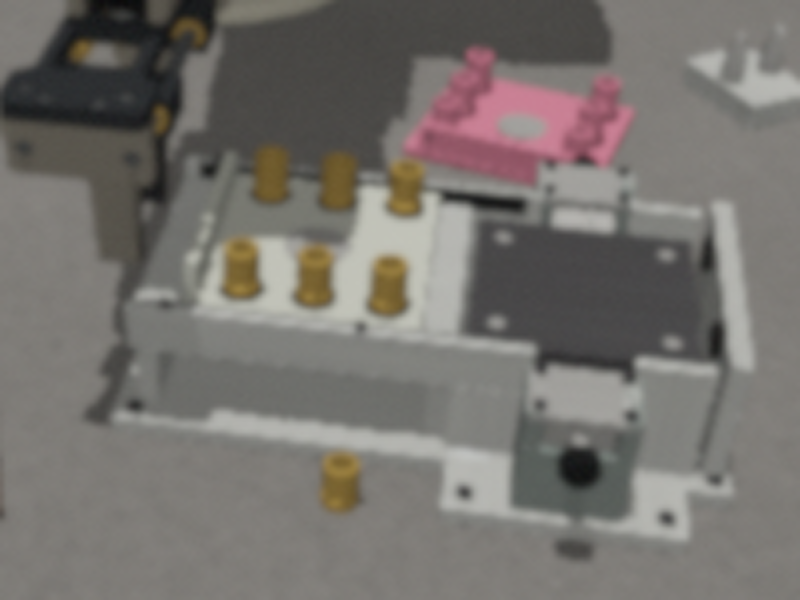

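Request:
{"fn": "carry_out", "kwargs": {
  "rows": [
    {"x":0.3,"y":0.06,"z":0,"wx":0,"wy":0,"wz":0,"fingers":0.5},
    {"x":0.3,"y":0,"z":0,"wx":0,"wy":0,"wz":0,"fingers":0.5},
    {"x":0.2,"y":0,"z":0,"wx":0,"wy":0,"wz":0,"fingers":0.5},
    {"x":0.15,"y":0,"z":0,"wx":0,"wy":0,"wz":0,"fingers":0.5},
    {"x":0.15,"y":0,"z":0,"wx":0,"wy":0,"wz":0,"fingers":0.5},
    {"x":0.2,"y":0,"z":0,"wx":0,"wy":0,"wz":0,"fingers":0.5},
    {"x":0.25,"y":0,"z":0,"wx":0,"wy":0,"wz":0,"fingers":0.5},
    {"x":0.25,"y":0,"z":0,"wx":0,"wy":0,"wz":0,"fingers":0.5}
  ]
}}

```text
t: 5.92
position: [0.501, -0.0457, 0.0783]
ee_rot: [[0.294, 0.956, 0.001], [0.956, -0.294, -0.002], [-0.001, 0.001, -1.0]]
ft_force: [-2.2, -6.2, 6.2]
width: 0.0464
```

```bash
python3 w.py
```

```text
5.9167 [ 0.50104266 -0.04573067  0.07826751] rel pad x 0.0013 y -0.0447 [-2.172126   -6.2283902   6.19333865] yaw 72.87516596524024 [-0.09296859  0.34841992  2.00586587 -0.00203995  0.78657092  0.20735574]
```

```bash
python3 - <<'E'
from h import *
q=cams.get_image("scene");c=q["pixels"][150:310,210:410];cv2.imwrite("pics/sc3.png",cv2.resize(c,None,fx=4,fy=3.75,interpolation=cv2.INTER_CUBIC))
q=cams.get_image("wrist");cv2.imwrite("pics/w3.png",q["pixels"])
E
python3 w.py
```

```text
6.0167 [ 0.50120153 -0.04476019  0.07799153] rel pad x 0.0011 y -0.0438 [-0.19517319 -0.05042724  0.04539252] yaw 72.87193398738297 [-9.20033526e-02  3.48914591e-01  2.00595289e+00 -9.31758052e-05
  7.85897110e-01  2.07003662e-01]
```

View pics/sc3.png

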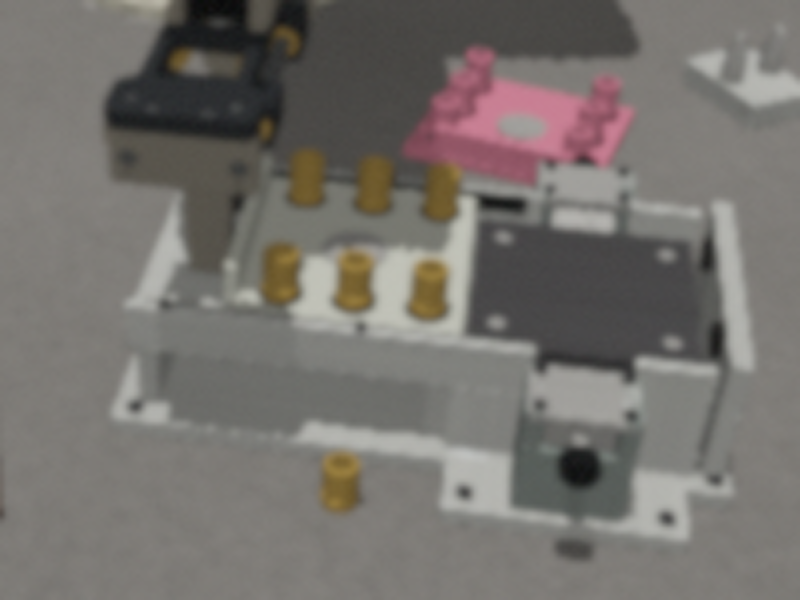

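View pics/w3.png

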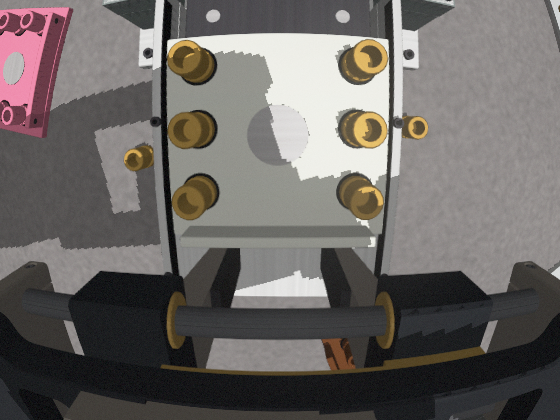

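The carrier is sliding straight, and both loose fittings (wrist 137,160 and 416,127) are still standing. I'll keep pushing.

Request:
{"fn": "carry_out", "kwargs": {
  "rows": [
    {"x":0.2,"y":-0.04,"z":0,"wx":0,"wy":0,"wz":0,"fingers":0.5},
    {"x":0.25,"y":0,"z":0,"wx":0,"wy":0,"wz":0,"fingers":0.5},
    {"x":0.25,"y":0,"z":0,"wx":0,"wy":0,"wz":0,"fingers":0.5},
    {"x":0.25,"y":0,"z":0,"wx":0,"wy":0,"wz":0,"fingers":0.5},
    {"x":0.25,"y":0,"z":0,"wx":0,"wy":0,"wz":0,"fingers":0.5},
    {"x":0.25,"y":0,"z":0,"wx":0,"wy":0,"wz":0,"fingers":0.5},
    {"x":0.25,"y":0,"z":0,"wx":0,"wy":0,"wz":0,"fingers":0.5},
    {"x":0.2,"y":0,"z":0,"wx":0,"wy":0,"wz":0,"fingers":0.5}
  ]
}}

```text
t: 6.68
position: [0.5137, 0.0002, 0.0778]
ee_rot: [[0.295, 0.956, -0.0], [0.956, -0.295, -0.001], [-0.001, -0.0, -1.0]]
ft_force: [-2.1, -6.6, 5.4]
width: 0.046
```

Request:
{"fn": "carry_out", "kwargs": {
  "rows": [
    {"x":0.2,"y":0,"z":0,"wx":0,"wy":0,"wz":0,"fingers":0.5},
    {"x":0.25,"y":0,"z":0,"wx":0,"wy":0,"wz":0,"fingers":0.5},
    {"x":0.25,"y":0,"z":0,"wx":0,"wy":0,"wz":0,"fingers":0.5},
    {"x":0.25,"y":0,"z":0,"wx":0,"wy":0,"wz":0,"fingers":0.5},
    {"x":0.25,"y":0,"z":0,"wx":0,"wy":0,"wz":0,"fingers":0.5},
    {"x":0.25,"y":0,"z":0,"wx":0,"wy":0,"wz":0,"fingers":0.5},
    {"x":0.2,"y":0,"z":0,"wx":0,"wy":0,"wz":0,"fingers":0.5},
    {"x":0.1,"y":0,"z":0,"wx":0,"wy":0,"wz":0,"fingers":0.5}
  ]
}}

```text
t: 7.35
position: [0.5267, 0.0421, 0.0777]
ee_rot: [[0.295, 0.956, -0.0], [0.956, -0.295, -0.001], [-0.001, 0.0, -1.0]]
ft_force: [-1.9, -6.1, 3.7]
width: 0.0459
```

```bash
python3 - <<'E'
from h import *
q=cams.get_image("scene");c=q["pixels"][150:310,210:410];cv2.imwrite("pics/sc4.png",cv2.resize(c,None,fx=4,fy=3.75,interpolation=cv2.INTER_CUBIC))
q=cams.get_image("wrist");cv2.imwrite("pics/w4.png",q["pixels"])
E
python3 w.py
```

```text
7.45 [0.52675028 0.04236855 0.0776583 ] rel pad x -0.0001 y 0.0470 [ 0.78787867 -1.17284502  0.28946019] yaw 72.84597270099701 [ 7.74713097e-02  3.82064042e-01  1.95234172e+00 -9.92122769e-05
  8.07073599e-01  3.76934177e-01]
```

View pics/sc4.png

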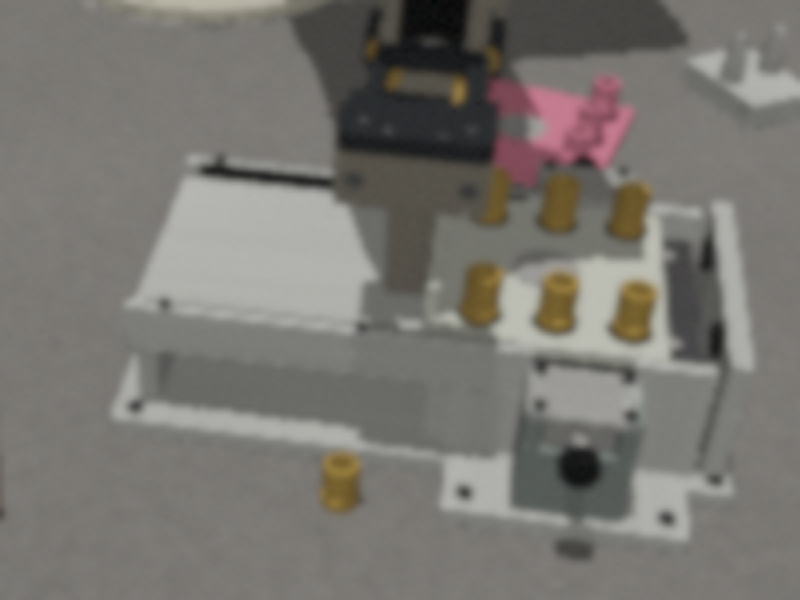

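View pics/w4.png

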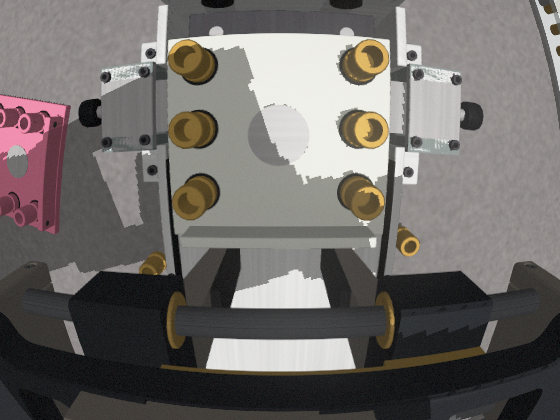

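Request:
{"fn": "carry_out", "kwargs": {
  "rows": [
    {"x":0.15,"y":0,"z":0,"wx":0,"wy":0,"wz":0,"fingers":0.5},
    {"x":0.15,"y":0,"z":0,"wx":0,"wy":0,"wz":0,"fingers":0.5},
    {"x":0.1,"y":0,"z":0,"wx":0,"wy":0,"wz":0,"fingers":0.5},
    {"x":0.1,"y":0,"z":0,"wx":0,"wy":0,"wz":0,"fingers":0.5},
    {"x":0.06,"y":0,"z":0,"wx":0,"wy":0,"wz":0,"fingers":0.5},
    {"x":0.06,"y":0,"z":0,"wx":0,"wy":0,"wz":0,"fingers":0.5},
    {"x":0.06,"y":0,"z":0,"wx":0,"wy":0,"wz":0,"fingers":0.5},
    {"x":0.04,"y":0,"z":0,"wx":0,"wy":0,"wz":0,"fingers":0.5}
  ]
}}

```text
t: 8.12
position: [0.5319, 0.0593, 0.0775]
ee_rot: [[0.295, 0.955, -0.0], [0.955, -0.295, -0.0], [-0.0, -0.0, -1.0]]
ft_force: [-0.2, -4.2, 1.5]
width: 0.046
```

Request:
{"fn": "carry_out", "kwargs": {
  "rows": [
    {"x":0.04,"y":0,"z":0,"wx":0,"wy":0,"wz":0,"fingers":0.5},
    {"x":0.04,"y":0,"z":0,"wx":0,"wy":0,"wz":0,"fingers":0.5}
  ]
}}

```text
t: 8.28
position: [0.5325, 0.0612, 0.0775]
ee_rot: [[0.295, 0.955, -0.0], [0.955, -0.295, -0.0], [-0.0, -0.0, -1.0]]
ft_force: [0.8, -4.1, 0.9]
width: 0.0459
```

Request:
{"fn": "carry_out", "kwargs": {
  "rows": [
    {"x":0.04,"y":0,"z":0,"wx":0,"wy":0,"wz":0,"fingers":0.5},
    {"x":0.04,"y":0,"z":0,"wx":0,"wy":0,"wz":0,"fingers":0.5},
    {"x":0.04,"y":0,"z":0,"wx":0,"wy":0,"wz":0,"fingers":0.5}
  ]
}}

```text
t: 8.53
position: [0.5322, 0.0621, 0.0774]
ee_rot: [[0.294, 0.956, -0.003], [0.956, -0.294, -0.004], [-0.004, -0.002, -1.0]]
ft_force: [-4.4, -22.3, 8.5]
width: 0.0461
```

Request:
{"fn": "carry_out", "kwargs": {
  "rows": [
    {"x":-0.1,"y":0,"z":0,"wx":0,"wy":0,"wz":0,"fingers":0.5},
    {"x":-0.4,"y":0,"z":0,"wx":0,"wy":0,"wz":0,"fingers":0.3},
    {"x":0,"y":0,"z":-0.6,"wx":0,"wy":0,"wz":0,"fingers":0},
    {"x":0,"y":0,"z":-1,"wx":0,"wy":0,"wz":0,"fingers":0},
    {"x":0,"y":0,"z":-0.6,"wx":0,"wy":0,"wz":0,"fingers":0},
    {"x":0,"y":0,"z":0,"wx":0,"wy":0,"wz":0,"fingers":0}
  ]
}}

```text
t: 9.03
position: [0.5317, 0.0525, 0.1354]
ee_rot: [[0.295, 0.955, 0.005], [0.955, -0.296, 0.001], [0.003, 0.004, -1.0]]
ft_force: [1.3, -0.2, 0.5]
width: 0.0148
```

```bash
python3 - <<'E'
from h import *
p=cams.get_image("top");cv2.imwrite("pics/t5.png",cv2.resize(p["pixels"][120:280,120:320],None,fx=4,fy=3.75,interpolation=cv2.INTER_CUBIC))
q=cams.get_image("wrist");cv2.imwrite("pics/w5.png",q["pixels"])
E
python3 w.py
```

```text
9.1333 [0.53000299 0.05230151 0.13277683] rel pad x 0.0001 y 0.0575 [-0.02463503 -0.16684416 -0.69727407] yaw 72.82075559104422 [9.51842474e-02 3.07090805e-01 1.90711816e+00 6.71784307e-04
 9.26061790e-01 3.94615756e-01]
```

View pics/t5.png

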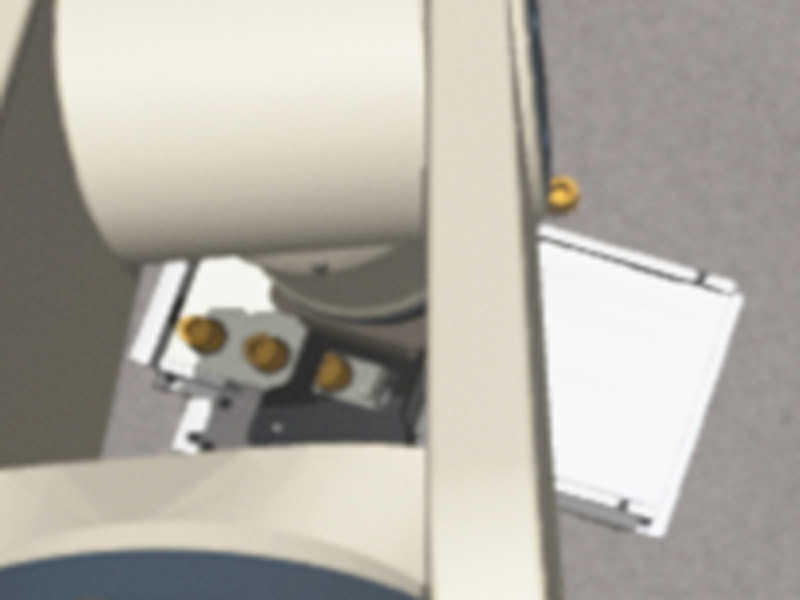

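View pics/w5.png

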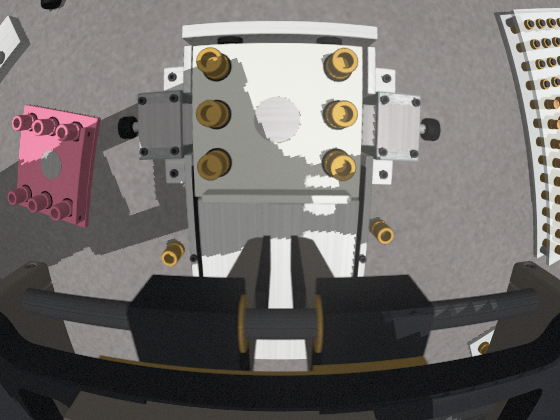

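Request:
{"fn": "carry_out", "kwargs": {
  "rows": [
    {"x":0.6,"y":0,"z":0,"wx":0,"wy":0,"wz":0,"fingers":0},
    {"x":0.6,"y":0,"z":0,"wx":0,"wy":0,"wz":0,"fingers":0},
    {"x":0.6,"y":0,"z":0,"wx":0,"wy":0,"wz":0,"fingers":0},
    {"x":0.6,"y":-0.03,"z":0,"wx":0,"wy":0,"wz":0,"fingers":0},
    {"x":0.6,"y":0,"z":0,"wx":0,"wy":0,"wz":0,"fingers":0},
    {"x":0,"y":0,"z":0.9,"wx":0,"wy":0,"wz":0,"fingers":0},
    {"x":0,"y":0,"z":0.8,"wx":0,"wy":0,"wz":0,"fingers":0},
    {"x":0,"y":0,"z":0,"wx":0,"wy":0,"wz":0,"fingers":0}
  ]
}}

```text
t: 9.8
position: [0.5489, 0.1246, 0.0866]
ee_rot: [[0.294, 0.956, -0.005], [0.956, -0.294, -0.001], [-0.003, -0.005, -1.0]]
ft_force: [-0.5, -0.2, 0.2]
width: 0.0002
```

```bash
python3 - <<'E'
from h import *
p=cams.get_image("scene");cv2.imwrite("pics/s6.png",cv2.resize(p["pixels"][150:310,220:420],None,fx=4,fy=3.75,interpolation=cv2.INTER_CUBIC))
q=cams.get_image("wrist");cv2.imwrite("pics/w6.png",q["pixels"])
E
python3 w.py
```

```text
9.9 [0.55062543 0.12451105 0.0894847 ] rel pad x -0.0015 y 0.1325 [0.7388836  0.31573518 0.30799007] yaw 72.8595355592859 [2.19710337e-01 4.12150878e-01 1.86591905e+00 3.93118789e-05
 8.65661558e-01 5.18843334e-01]
```

View pics/s6.png

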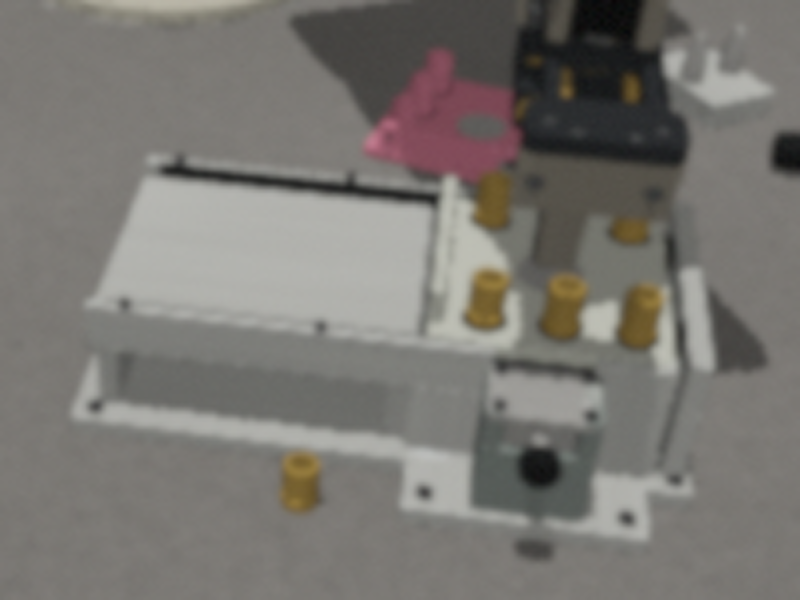

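View pics/w6.png

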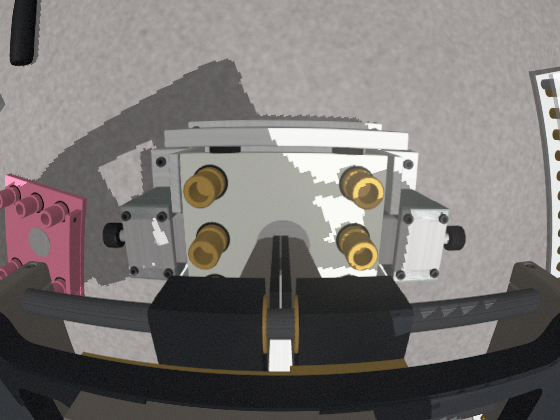

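Request:
{"fn": "carry_out", "kwargs": {
  "rows": [
    {"x":0,"y":0.04,"z":0.2,"wx":0,"wy":0,"wz":0,"fingers":0},
    {"x":0,"y":0,"z":0.15,"wx":0,"wy":0,"wz":0,"fingers":0},
    {"x":0,"y":0,"z":0.15,"wx":0,"wy":0,"wz":0,"fingers":0},
    {"x":0,"y":0,"z":0.15,"wx":0,"wy":0,"wz":0,"fingers":0},
    {"x":0,"y":0,"z":0.15,"wx":0,"wy":0,"wz":0,"fingers":0},
    {"x":0,"y":0,"z":0.15,"wx":0,"wy":0,"wz":0,"fingers":0},
    {"x":0,"y":0,"z":0.15,"wx":0,"wy":0,"wz":0,"fingers":0},
    {"x":0,"y":0,"z":0.1,"wx":0,"wy":0,"wz":0,"fingers":0}
  ]
}}

```text
t: 10.57
position: [0.5529, 0.1239, 0.0613]
ee_rot: [[0.296, 0.955, 0.002], [0.955, -0.296, 0.0], [0.001, 0.001, -1.0]]
ft_force: [-3.2, -0.3, 13.2]
width: 0.0005
```

Request:
{"fn": "carry_out", "kwargs": {
  "rows": [
    {"x":0,"y":0,"z":0.1,"wx":0,"wy":0,"wz":0,"fingers":0},
    {"x":0,"y":0,"z":0.1,"wx":0,"wy":0,"wz":0,"fingers":0},
    {"x":0,"y":0,"z":0.08,"wx":0,"wy":0,"wz":0,"fingers":0},
    {"x":0,"y":0,"z":0.06,"wx":0,"wy":0,"wz":0,"fingers":0},
    {"x":0,"y":0,"z":0,"wx":0,"wy":0,"wz":0,"fingers":0}
  ]
}}

```text
t: 10.98
position: [0.5528, 0.1239, 0.0526]
ee_rot: [[0.296, 0.955, 0.001], [0.955, -0.296, 0.0], [0.001, 0.001, -1.0]]
ft_force: [-1.1, 0.1, 9.5]
width: 0.0001
```

```bash
python3 w.py
```

```text
10.9833 [0.55284136 0.12387505 0.05259887] rel pad x 0.0008 y 0.1326 [-1.11495877  0.09808601  9.47367868] yaw 72.80900372241804 [2.17726306e-01 4.67058702e-01 1.88386197e+00 1.22081594e-04
 7.89170781e-01 5.17680375e-01]
```

Request:
{"fn": "carry_out", "kwargs": {
  "rows": [
    {"x":0,"y":0,"z":0.05,"wx":0,"wy":0,"wz":0,"fingers":0},
    {"x":0,"y":0,"z":0.04,"wx":0,"wy":0,"wz":0,"fingers":0},
    {"x":0,"y":0,"z":0,"wx":0,"wy":0,"wz":0,"fingers":0},
    {"x":0,"y":0,"z":0,"wx":0,"wy":0,"wz":0,"fingers":0}
  ]
}}

```text
t: 11.32
position: [0.5529, 0.1239, 0.0511]
ee_rot: [[0.296, 0.955, 0.001], [0.955, -0.296, 0.0], [0.001, 0.001, -1.0]]
ft_force: [-4.2, -0.8, 17.6]
width: 0.0005
```

```bash
python3 - <<'E'
from h import *
p=cams.get_image("scene");cv2.imwrite("pics/s7.png",cv2.resize(p["pixels"][150:310,220:420],None,fx=4,fy=3.75,interpolation=cv2.INTER_CUBIC))
q=cams.get_image("wrist");cv2.imwrite("pics/w7.png",cv2.resize(q["pixels"][100:300,80:480],None,fx=2,fy=2))
E
python3 w.py
```

```text
11.4167 [0.55287115 0.12387078 0.05103861] rel pad x 0.0009 y 0.1326 [-3.53945534 -0.19377859 16.99549849] yaw 72.8087327020757 [2.17706367e-01 4.69434979e-01 1.88455732e+00 1.25183490e-04
 7.86041870e-01 5.17662748e-01]
```

View pics/s7.png

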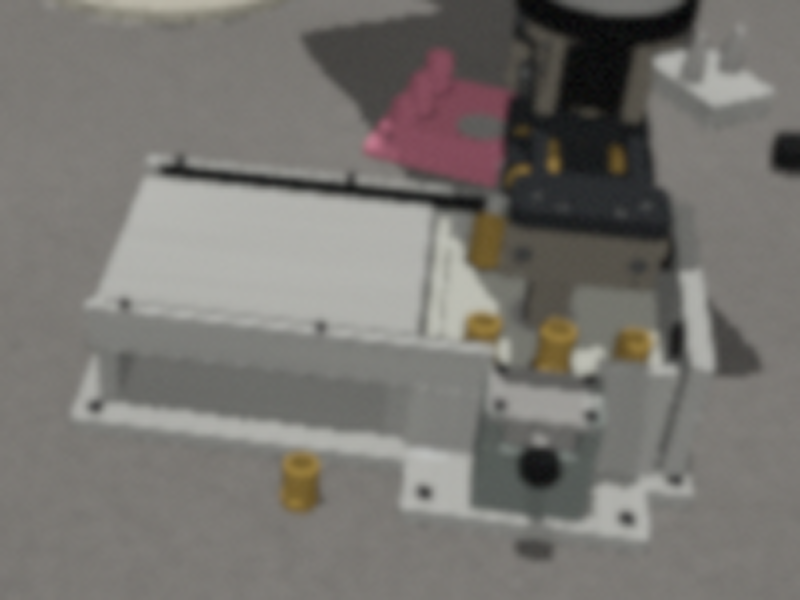

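View pics/w7.png

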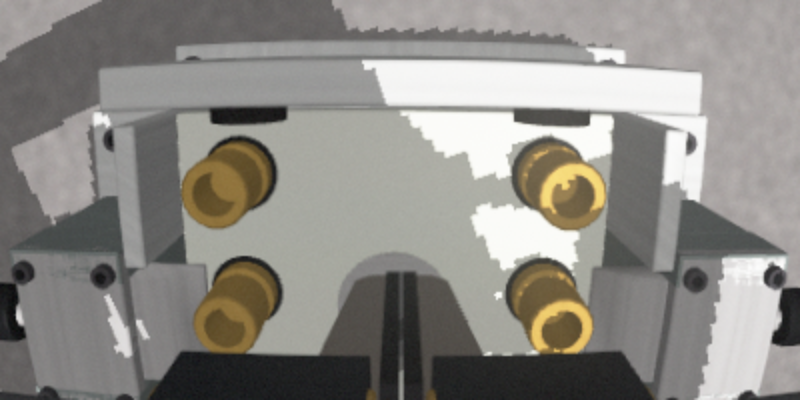

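Both bolts (near 175,300; far 625,300 in the crop) now cover the plate's edges, and the platform is at its bottom stop. I'll release slowly.

Request:
{"fn": "carry_out", "kwargs": {
  "rows": [
    {"x":0,"y":0,"z":-0.06,"wx":0,"wy":0,"wz":0,"fingers":0},
    {"x":0,"y":0,"z":-0.08,"wx":0,"wy":0,"wz":0,"fingers":0},
    {"x":0,"y":0,"z":-0.08,"wx":0,"wy":0,"wz":0,"fingers":0},
    {"x":0,"y":0,"z":0,"wx":0,"wy":0,"wz":0,"fingers":0}
  ]
}}

```text
t: 11.75
position: [0.5527, 0.1238, 0.0555]
ee_rot: [[0.295, 0.955, 0.001], [0.955, -0.295, 0.0], [0.001, 0.001, -1.0]]
ft_force: [-0.2, 0.2, 0.7]
width: 0.0008
```

Force is zero at 0.0555, so the carrier is staying down. I'll raise the arm and back away.

Request:
{"fn": "carry_out", "kwargs": {
  "rows": [
    {"x":0,"y":0,"z":-0.4,"wx":0,"wy":0,"wz":0,"fingers":0},
    {"x":0,"y":0,"z":-0.8,"wx":0,"wy":0,"wz":0,"fingers":0},
    {"x":0,"y":0,"z":-1,"wx":0,"wy":0,"wz":0,"fingers":0},
    {"x":0,"y":0,"z":-1,"wx":0,"wy":0,"wz":0,"fingers":0},
    {"x":0,"y":0,"z":-1,"wx":0,"wy":0,"wz":0,"fingers":0},
    {"x":-1,"y":0,"z":-0.5,"wx":0,"wy":0,"wz":0,"fingers":0},
    {"x":-1,"y":0,"z":0,"wx":0,"wy":0,"wz":0,"fingers":0},
    {"x":-1,"y":0,"z":0,"wx":0,"wy":0,"wz":0,"fingers":0}
  ]
}}

```text
t: 12.42
position: [0.5303, 0.0516, 0.1739]
ee_rot: [[0.294, 0.956, 0.002], [0.956, -0.294, 0.0], [0.001, 0.002, -1.0]]
ft_force: [0.5, 0.2, -0.8]
width: 0.0003
```

Request:
{"fn": "carry_out", "kwargs": {
  "rows": [
    {"x":-1,"y":0,"z":0,"wx":0,"wy":0,"wz":0,"fingers":0},
    {"x":-1,"y":0,"z":0,"wx":0,"wy":0,"wz":0,"fingers":0},
    {"x":-1,"y":0,"z":0,"wx":0,"wy":0,"wz":0,"fingers":0},
    {"x":-1,"y":0,"z":0,"wx":0,"wy":0,"wz":0,"fingers":0},
    {"x":-1,"y":0,"z":0,"wx":0,"wy":0,"wz":0,"fingers":0},
    {"x":-1,"y":0,"z":0,"wx":0,"wy":0,"wz":0,"fingers":0},
    {"x":-0.5,"y":0,"z":0,"wx":0,"wy":0,"wz":0,"fingers":0},
    {"x":0,"y":0,"z":0,"wx":0,"wy":0,"wz":0,"fingers":0}
  ]
}}

```text
t: 13.08
position: [0.4812, -0.1051, 0.1728]
ee_rot: [[0.297, 0.955, -0.0], [0.955, -0.297, -0.001], [-0.001, 0.0, -1.0]]
ft_force: [-0.3, 0.8, -0.6]
width: 0.0004
```

```bash
python3 - <<'E'
from h import *
p=cams.get_image("scene");cv2.imwrite("pics/s8.png",cv2.resize(p["pixels"][150:310,220:420],None,fx=4,fy=3.75,interpolation=cv2.INTER_CUBIC))
q=cams.get_image("top");cv2.imwrite("pics/t8.png",cv2.resize(q["pixels"][120:280,120:320],None,fx=4,fy=3.75,interpolation=cv2.INTER_CUBIC))
E
python3 w.py
```

```text
13.1833 [ 0.48203052 -0.10323002  0.17266045] rel pad x 0.0000 y -0.1053 [-0.30638837 -0.13950913  0.99706931] yaw 72.74029836109445 [-2.14213978e-01  1.96449962e-01  1.95249481e+00  3.29652825e-04
  9.92438265e-01  8.68444947e-02]
```

View pics/s8.png

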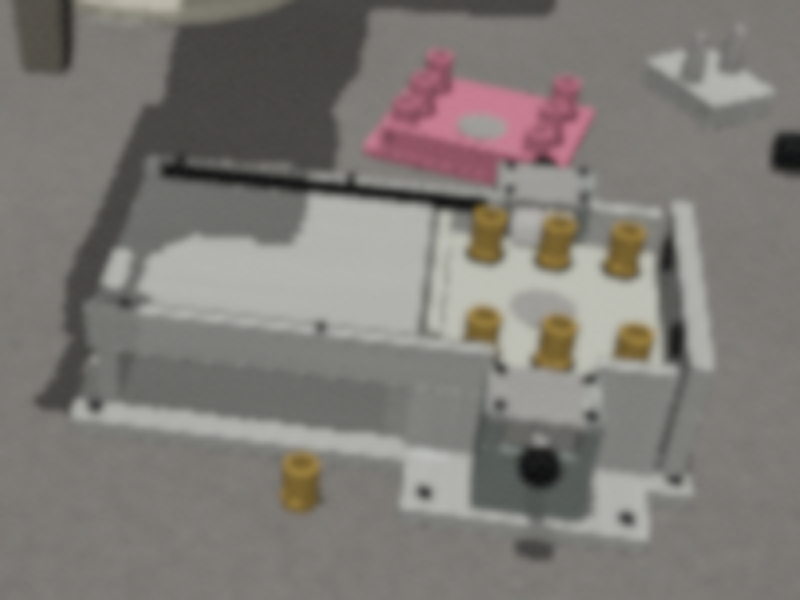

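View pics/t8.png

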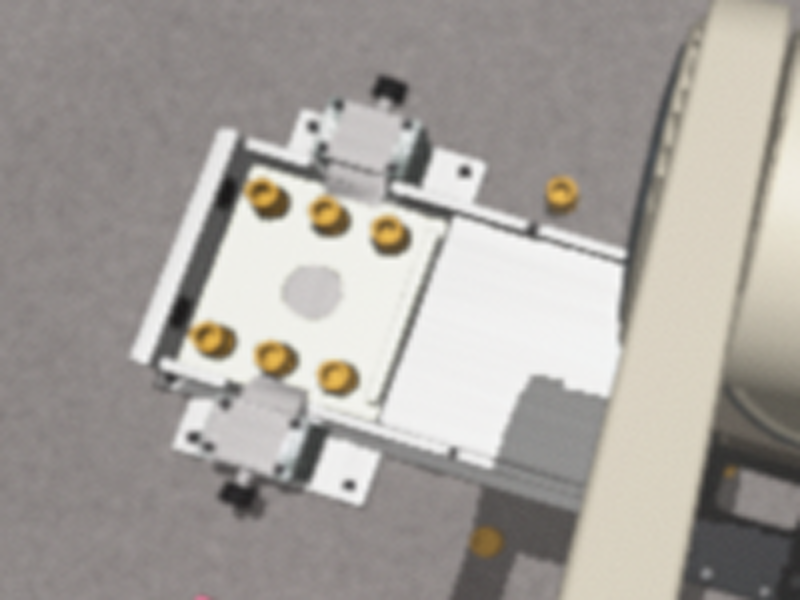

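Run:
```python
from h import *
from scipy.optimize import least_squares
p=cams.get_image("top")
def cv(x,y): return np.array([(x+.5)/4-.5+120,(y+.5)/3.75-.5+120])
M=[(42,-30,26),(42,4,26),(42,38,26),(-42,-30,26),(-42,4,26),(-42,38,26),(0,0,0)]
A=[cv(*a) for a in((389,231),(328,212),(266,193),(336,375),(273,355),(209,337),(312,292))]
def res(v):
    c,s=np.cos(v[2]),np.sin(v[2])
    return np.ravel([proj(p,np.array([v[0]+(c*a-s*b)/1e3,v[1]+(s*a+c*b)/1e3,v[3]+z/1e3]))-u for (a,b,z),u in zip(M,A)])
r=least_squares(res,[.55,.12,-.3,.06]);print(r.x,np.sqrt(np.mean(r.fun**2)))
r2=least_squares(lambda v:res([*v,.0545]),[.55,.12,-.3]);print(r2.x)
d=r2.x[:2]-[.51205,-.00205];print("travel y",d@[.2945,.9556],"x",d@[.9556,-.2945])
```

```text
[ 0.550913    0.12321828 -0.31024388  0.05097248] 0.3322726288733576
[ 0.55029723  0.12253215 -0.3101884 ]
travel y 0.13031451296628505 x -0.00014039379868342245
```

Run:
```python
from h import *
q=cams.get_image("wrist");cv2.imwrite("pics/w9.png",cv2.resize(q["pixels"][0:150,180:380],None,fx=4,fy=4,interpolation=cv2.INTER_CUBIC))
```

```text
(no output)
```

View pics/w9.png

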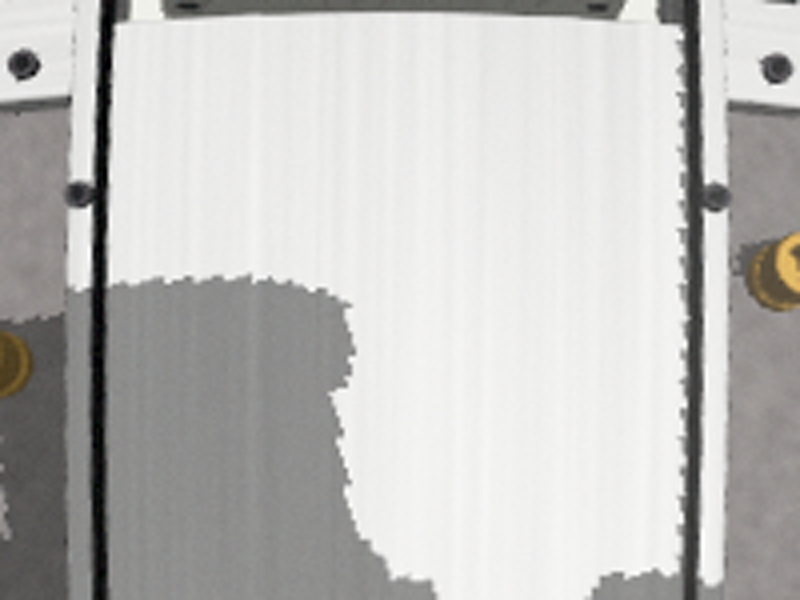

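Request:
{"fn": "carry_out", "kwargs": {
  "rows": [
    {"x":1,"y":0,"z":0,"wx":0,"wy":0,"wz":0,"fingers":0},
    {"x":1,"y":0,"z":0,"wx":0,"wy":0,"wz":0,"fingers":0},
    {"x":1,"y":0,"z":0,"wx":0,"wy":0,"wz":0,"fingers":0},
    {"x":1,"y":0,"z":0,"wx":0,"wy":0,"wz":0,"fingers":0},
    {"x":1,"y":0,"z":0,"wx":0,"wy":0,"wz":0,"fingers":0},
    {"x":1,"y":0,"z":0,"wx":0,"wy":0,"wz":0,"fingers":0},
    {"x":0.5,"y":0,"z":0,"wx":0,"wy":0,"wz":0,"fingers":0},
    {"x":0,"y":0,"z":0,"wx":0,"wy":0,"wz":0,"fingers":0}
  ]
}}

```text
t: 13.95
position: [0.5307, 0.0549, 0.1723]
ee_rot: [[0.292, 0.956, 0.0], [0.956, -0.292, 0.001], [0.001, 0.0, -1.0]]
ft_force: [-0.2, -0.5, 0.5]
width: 0.0004
```

```bash
python3 - <<'E'
from h import *
q=cams.get_image("wrist");cv2.imwrite("pics/w10.png",cv2.resize(q["pixels"][0:260,120:440],None,fx=2.3,fy=2.3,interpolation=cv2.INTER_CUBIC))
E
python3 w.py
```

```text
14.0 [0.53005049 0.05341793 0.17218531] rel pad x -0.0002 y 0.0586 [ 1.04001061 -0.51218581  0.08163639] yaw 73.00557184210133 [ 9.77399077e-02  2.57754597e-01  1.87206113e+00 -2.02325286e-04
  1.01208468e+00  3.94455942e-01]
```

View pics/w10.png

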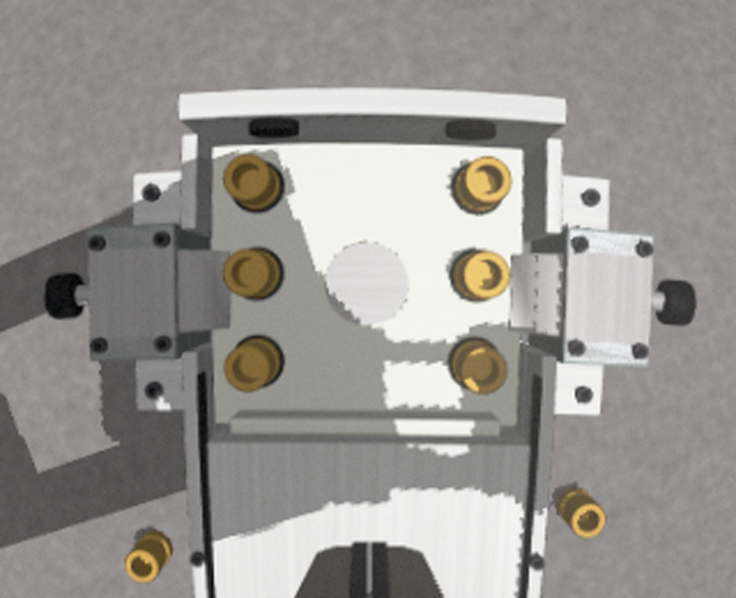

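```bash
python3 -c "
from cell import bot
print(bot.sign_off())"
```

```text
the job is handed in; nothing more can be done
None
```

The white carrier is loaded, home against the end stop and clipped down under both catches. I handed the job in at about 14 s of robot time.

**What I did:**
- I pushed the carrier by its end bar along the deck until the push force rose from about 4 N to 22 N against the stop.
- I pressed the steel disc down to the platform's bottom stop with shut fingers, at about 17 N.
- I released it slowly and backed the gripper clear.

**What the last checks showed:**
- **Force:** it fell to zero at 55.5 mm above the bench on release, so the carrier did not follow the fingers up.
- **Catches:** the final wrist picture shows both bolts over the plate's edges.
- **Loose fittings:** both are still standing.
- **Robot:** the gripper was clear of everything at hand-in.

**What disagreed slightly:**
- The final top-camera fit put the carrier 130.3 mm from where it started, against about 132 mm expected. It put the disc at 51 mm high, against 54.5 mm when clipped. I put both down to reading error, since the calibration is only good to about 2 mm.
- A gap of a millimetre or so at the stop could not be ruled out from the pictures alone. The 22 N contact during the push is the main evidence that it is home.

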